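# Stand the hydrometer case on its heavy end

## Task

The syrup hydrometer (a glass float with a weighted bulb) has been put back into its closed tube case and nobody noted which way round. Pick the case up level by its middle, a good 10 cm off the worktop, and feel which end is heavy; then stand it upright, heavy end down, on the free end of the small wooden board beside the salt shaker and let go, so that it stands there on its own. There is glass inside: never let the case drop or topple over, and leave the salt shaker, the pepper mill and the white cup where they are.

Things in the scene. Friction and masses are not known exactly. Their poses are not given: they have to be found in the camera images.
- case_mid (a point): Centre of the closed hydrometer case, on its axis half-way along; x runs along the case. Loose straight aluminium tube, 46 mm in diameter over its middle 140 mm, with wooden six-sided caps 54 mm across flats at both ends, 190 mm long in all. It lies on flats of the caps, axis 27 mm above the worktop, and does not roll. About 0.3 kg, most of it ballast inside near one end.
- case_end_a (a point): Tip of the case's end on the +x side of case_mid, 95 mm from it. The caps are 21 mm long, their end faces shallow domes (curvature radius 95 mm, bulging 3.6 mm). The ballast (0.19 to 0.26 kg, centred 62 mm from the middle) is at this end or the other, changing from start to start; it cannot be seen. Centre of mass: 37 to 43 mm from the middle towards the heavy end.
- case_end_b (a point): Tip of the case's other end, alike in looks. Held across its middle the case pulls heavy end down with 0.09 to 0.18 N m: a firm grip (30 N) keeps it level, in one of 15 N or less it turns between the fingers and the heavy end droops by 30 degrees or more. It stands steadily on the heavy end and rights itself from a lean of up to 15 degrees; on the light end it falls over.
- board_spot (a point): Where the case shall stand: point on the top face of the small wooden chopping board, in the middle of its free part, 96 mm from its free end. The board is fixed and lies flat, 292 x 96 x 16 mm (top 16 mm above the worktop). x runs along the board away from the salt and pepper, y across it, z up.
- salt: Salt shaker, glass with a grey domed top, 44 mm wide and 90 mm high, standing loose on the board, about 105 mm from the point board_spot. Origin: centre of its underside.
- pepper: Dark wooden pepper mill, 58 mm wide and 170 mm high, standing loose on the rear end of the board, about 165 mm from board_spot. Origin: centre of its underside.
- cup: Small white cup with a handle, 62 x 90 x 55 mm, standing loose on the worktop further back. Origin: centre of its underside.

How it is judged:
By the outcome, as a careful person would: the job done as asked, in the order asked, and still so for the second after the job is handed in, with the robot touching nothing.
It also fails if it takes over 72 s, if anything falls off the work surface, if the arm or the gripper's body presses on something with over 40 N, if the wrist force passes 120 N, or if a joint passes its speed limit or range.

## Robot

A 6-joint arm with a two-finger parallel gripper is mounted at the origin on a cart in front of the work surface, level with it; the furniture and walls round the work are solid. World frame = base frame: x ahead of the robot, y to its left, z up, the work surface at z = 0. Lengths are in mm, angles in rad, forces in N, time in s.
With the tool pointing down it reaches from about 350 to 975 mm from the base axis. Payload 7.1 kg.
Tool frame: the origin (TCP) lies at the very end of the fingers, on their centre line; the grasp point (between the pads) lies 19 mm behind it; z points along the fingers, y is the direction in which the jaws open and shut (so a half turn about z gives the same grasp; the last joint's range is limited). The gripper opens to 88 mm and grips with 3 to 60 N. Pads are 20 mm wide; open, the fingers measure 115 mm over their backs; the gripper's body (75 mm by 178 mm) begins 61 mm behind the grasp point.
Start: joints at [1.295, 0.423, 1.63, -0, 1.089, -0.019], TCP at [158.71, 604.496, 222.675] pointing down, gripper open.
Joint ranges: [-3, 3], [-0.9, 2.11], [0.09, 2.58], [-1.31, 4.45], [0.11, 2.69], [-2.54, 2.54]. Speed limits (rad/s): [2.39, 2.39, 3.01, 3.14, 3.14, 3.14].

## Interface

Orientations are given as a rotation vector (axis times angle).
In Python, from workcell import * gives the robot as it stands.
- The arm moves only by the tool play_rows, never from a script. Its argument "plan" is text: rows parted by semicolons, each of 7 numbers parted by spaces: the finger opening in cm, from 0 to 8.78, then the shift along the tool's x, y, z in cm, then the turn, a rotation vector about the tool's x, y, z in degrees. A call has 1 to 20 rows; each row shifts and turns the commanded pose from where the row before left it, along the tool's axes as they then stand; what a row does not reach is not made up. A row lasts 1/8 s, in which the tool goes at most 62.5 mm and 10.7 degrees, less where a joint would pass 70% of its speed; a pose out of reach is approached as far as the arm can. A call is refused whole if a number of a shift passes 6.25 or a number of a turn 10.7, either way. A call with a gripper value outside its range is refused whole. The fingers move at their own pace and stop on an object; the grip force is fixed at half the most. Time passes only in rows, so rows that do not move let the fingers close. It gives the time, the measured TCP pose, the force and the opening at its end, in the units of the state.
- get_obs(): the state, without advancing time (a new reading comes with each control period).
- get_image(name): name is "scene" or "top"; returns a dict with "pixels" (400x640x3 uint8, red, green, blue), "range_z" (400x640 float32, mm along the optical axis (not along the pixel's ray), 0 where there is no reading), "fx", "fy", "cx", "cy" (pixels), "distortion" ([k1, k2, p1, p2, k3] as OpenCV has them; the pictures are not rectified), "eye" and "attitude" of the camera in the world. Camera axes: x right, y down, z forward; pixel columns grow to the right and rows downward; lengths in mm; the calibration is good to about 2 mm. A picture is of the moment at which its call begins.
- close_job(): hands the job in, once; it reports no verdict.
The state is a dict: "t": time; "qpos": joint angles; "qvel": joint speeds; "joint_torque": joint torques, N m; "ee_pos": TCP position; "orientation": TCP orientation; "ft_force": force on the tool from outside, world axes, zero at the start; "moment": the same for the moment, N m; "width": finger opening in mm.
Only numpy, scipy, OpenCV 4.12 (cv2) and the standard library are available. Lean on these libraries where they do the work, as an engineer would, in place of code of your own. Each camera call takes 0.05 s, during which the arm holds its last target. There are 200 camera calls.

## Working session

There is one attempt and no reset: what is moved stays moved. The work goes in short steps, Python scripts to look and compute and a tool call to move; the robot and the scene stay as the last step left them, time stands still between calls to the robot, and variables do not carry over. Pictures are saved under pics/ and viewed, about 8 in all and at most 12, crops included, and the job is handed in when it is done.

Besides the shell and the picture viewer there is one more tool, called as name(argument=value, ...) on one line, values as JSON. play_rows: Moves the arm, as the interface text tells. Its arguments: {"type":"object","properties":{"plan":{"type":"string"}},"required":["plan"]}

```bash
mkdir -p pics; ls; cat > h.py <<'E'
from workcell import *
import numpy as np, cv2
from scipy.spatial.transform import Rotation as R
def att(im):
    a=np.array(im["attitude"],float)
    return a if a.shape==(3,3) else R.from_rotvec(a).as_matrix()
def K(im): return np.array([[im["fx"],0,im["cx"]],[0,im["fy"],im["cy"]],[0,0,1.]])
def rays(im,uv):
    p=cv2.undistortPoints(np.array(uv,float).reshape(-1,1,2),K(im),np.array(im["distortion"],float)).reshape(-1,2)
    return np.c_[p,np.ones(len(p))]@att(im).T
def onplane(im,uv,z):
    d=rays(im,uv);e=np.array(im["eye"]);return e+d*((z-e[2])/d[:,2])[:,None]
def cloud(im):
    v,u=np.mgrid[0:400,0:640]
    d=rays(im,np.c_[u.ravel(),v.ravel()])
    return (np.array(im["eye"])+d*im["range_z"].ravel()[:,None]).reshape(400,640,3)
def save(im,n): cv2.imwrite("pics/"+n,im["pixels"][:,:,::-1])
E
python3 - <<'E'
from h import *
print(get_obs())
for n in("scene","top"):
    im=get_image(n);save(im,n+"0.png");print(n,im["eye"],im["attitude"],im["fx"],im["distortion"])
    np.savez("pics/%s0.npz"%n,c=cloud(im),p=im["pixels"],r=im["range_z"])
E
```

```text
pics
{'t': 0.0, 'qpos': array([ 1.29501279e+00,  4.23828020e-01,  1.63066697e+00,  1.66800932e-05,
        1.08859285e+00, -1.90099312e-02]), 'qvel': array([ 0.00155641,  0.00281443, -0.00116552, -0.00173781,  0.00196993,
        0.00077982]), 'joint_torque': array([ 3.39542974e-03, -5.44635093e+01, -2.73667145e+01,  6.45583682e-02,
        2.29651260e-02, -8.86097519e-05]), 'ee_pos': array([158.55481422, 603.9932682 , 221.91874744]), 'orientation': array([-4.02213875e-01, -3.11550181e+00,  2.31957434e-03]), 'ft_force': array([-0.87970765, -1.05355877,  0.10980642]), 'moment': array([ 0.04287199,  0.05307967, -0.01864406]), 'width': 87.83353817864459}
scene [  68.76445652 -442.79754342  750.81704032] [-2.26556332  0.93337346 -0.34193127] 394.0187325391215 [-0.08267078  0.          0.          0.          0.        ]
top [ 300.04748402   -9.43850905 1106.36082724] [-2.14806915  2.1153333  -0.22980506] 499.33710098478093 [-0.10544489  0.          0.          0.          0.        ]
```

View pics/scene0.png

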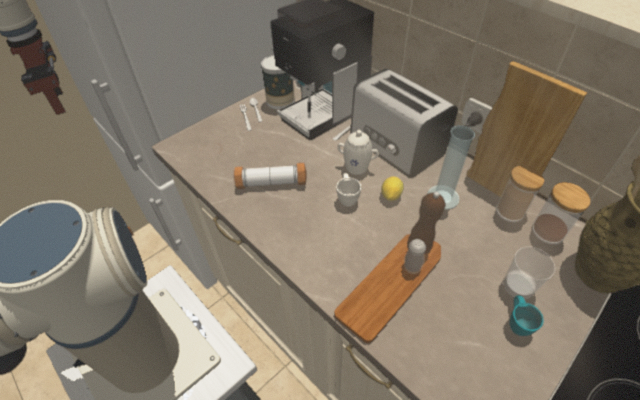

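View pics/top0.png

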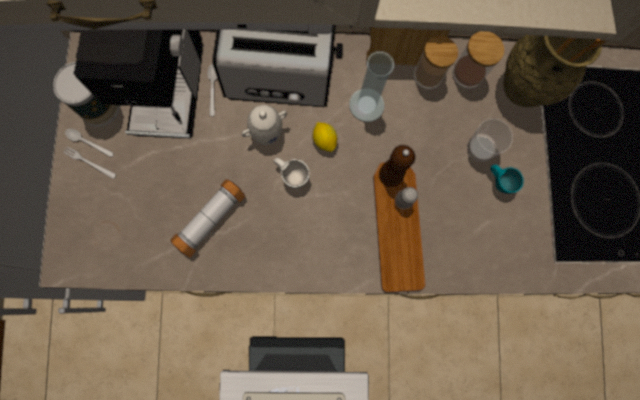

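The top view shows the case at about (208,218), with its caps at (232,192) and (183,245). The board runs from (395,165) to (404,290), with salt at (405,198), pepper at (398,165) and the cup at (294,174).

```bash
python3 - <<'E'
from h import *
for n in("top","scene"):
    d=np.load(f"pics/{n}0.npz");c=d["c"];hsv=cv2.cvtColor(d["p"],cv2.COLOR_RGB2HSV)
    o=((hsv[...,0]<18)&(hsv[...,1]>130)&(hsv[...,2]>70)).astype(np.uint8)
    N,l,s,ce=cv2.connectedComponentsWithStats(o)
    for i in range(1,N):
        if s[i,4]>80:
            P=c[l==i];print(n,s[i],ce[i].round(0),np.median(P,0).round(0), P.min(0).round(0),P.max(0).round(0))
    # case by height
    x,y,z=c[...,0],c[...,1],c[...,2]
    v,u=np.mgrid[0:400,0:640]
    m=(x>380)&(x<620)&(y>80)&(y<330)&(z>15)&(z<75)
    m=m.astype(np.uint8);N,l,s,ce=cv2.connectedComponentsWithStats(m)
    for i in range(1,N):
        if s[i,4]>300:
            P=c[l==i];r=cv2.minAreaRect(P[:,:2].astype(np.float32));print("case?",n,s[i],r,np.percentile(P[:,2],[5,50,95]))
    m=(x>250)&(x<720)&(y<-80)&(y>-300)&(z>10)&(z<24)
    m=cv2.morphologyEx(m.astype(np.uint8),cv2.MORPH_OPEN,np.ones((3,3)))
    N,l,s,ce=cv2.connectedComponentsWithStats(m)
    for i in range(1,N):
        if s[i,4]>300:
            P=c[l==i];r=cv2.minAreaRect(P[:,:2].astype(np.float32));print("board?",n,s[i],r,cv2.boxPoints(r).round(0).tolist(),np.median(P[:,2]))
    for lo,hi in((75,300),):
        m=((x>300)&(x<720)&(y<0)&(y>-330)&(z>lo)&(z<hi)).astype(np.uint8)
        N,l,s,ce=cv2.connectedComponentsWithStats(m)
        for i in range(1,N):
            if s[i,4]>30: P=c[l==i];print("tall",n,s[i],P.mean(0).round(0),P.min(0).round(0),P.max(0).round(0))
E
```

```text
top [468  31  36  35 933] [486.  48.] [ 848. -406.  132.] [ 300. -506.  -11.] [ 955.   -9. 1106.]
top [424  38  34  29 729] [441.  52.] [ 835. -305.  127.] [ 300. -342.   76.] [ 877.   -9. 1106.]
top [ 374  163   51  130 4011] [398. 243.] [ 426. -220.   15.] [ 300. -280.   -6.] [ 613.   -9. 1106.]
top [403 167  14  22 199] [410. 178.] [ 577. -253.   15.] [ 300. -271.   -5.] [ 605.   -9. 1106.]
top [221 180  24  22 224] [233. 190.] [537. 139.  50.] [515. 119.  27.] [562. 169.  57.]
top [171 235  24  22 239] [182. 246.] [411. 244.  51.] [300.  -9.  29.] [ 437.  273. 1106.]
case? top [ 170  179   76   79 1938] ((477.76416015625, 196.67929077148438), (60.92525863647461, 187.5452117919922), 50.0869255065918) [30.31912411 45.87994868 53.47311341]
board? top [ 375  168   51  124 4317] ((464.00701904296875, -224.7248992919922), (274.6174621582031, 98.27906799316406), 3.8399839401245117) [[324.0, -185.0], [330.0, -283.0], [604.0, -265.0], [598.0, -167.0]] 14.748691832933218
tall top [385 144  31  34 706] [ 581. -204.  148.] [ 563. -234.   75.] [ 614. -183.  186.]
tall top [400 187  18  17 231
[... 444 characters left out ...]
scene [ 335  235  105  107 4289] [382. 293.] [ 425. -234.   16.] [  69. -443.    5.] [ 619. -177.  751.]
case? scene [ 234  162   73   26 1313] ((477.52166748046875, 188.37478637695312), (50.75144958496094, 186.42543029785156), 50.08759307861328) [21.54066924 44.78874207 54.54041268]
board? scene [ 334  236  107  106 4538] ((472.3034362792969, -228.2227020263672), (291.9026794433594, 98.20104217529297), 3.3970491886138916) [[324.0, -188.0], [330.0, -286.0], [621.0, -269.0], [615.0, -171.0]] 15.785363617615758
tall scene [415 191  31  45 873] [ 578. -219.  138.] [ 566. -238.   75.] [ 606. -192.  187.]
tall scene [408 239  18  20 273] [ 518. -240.   95.] [ 507. -255.   75.] [ 539. -221.  107.]
```

play_rows(plan="8.78 -4.13 -3.15 0 0 0 0;8.78 -4.13 -3.15 0 0 0 0;8.78 -4.13 -3.15 0 0 0 0;8.78 -4.13 -3.15 0 0 0 0;8.78 -4.13 -3.15 0 0 0 0;8.78 -4.13 -3.15 0 0 0 0;8.78 -4.13 -3.15 0 0 0 0;8.78 -4.13 -3.15 0 0 0 0;8.78 -4.13 -3.15 0 0 0 0;8.78 -4.13 -3.15 0 0 0 0;8.78 0 0 0 0 0 8.4;8.78 0 0 0 0 0 8.4;8.78 0 0 0 0 0 8.4;8.78 0 0 0 0 0 0")

```text
t: 1.85
ee_pos: [478.0, 194.8, 222.4]
orientation: [-1.07, -2.953, 0.001]
ft_force: [-0.0, -0.1, -0.5]
width: 87.8
```

```bash
cat > st.py <<'E'
from h import *
o=get_obs();M=R.from_rotvec(o["orientation"]).as_matrix()
print("t",o["t"],"q",o["qpos"].round(4),"p",o["ee_pos"].round(1));print("R",M.round(3).tolist(),"F",o["ft_force"].round(2),"M",o["moment"].round(3),"w",o["width"])
import json;open("log.txt","a").write(json.dumps([list(o["qpos"]),list(o["ee_pos"]),list(o["orientation"])])+"\n")
E
python3 st.py; python3 -c "
import workcell;print([x for x in dir(workcell) if x[0]!='_'])"
```

```text
t 1.85 q [ 0.3639  0.2643  1.8683  0.      1.0096 -0.5114] p [478.  194.8 222.4]
R [[-0.768, 0.641, -0.001], [0.641, 0.768, -0.0], [0.0, -0.001, -1.0]] F [-0.03 -0.06 -0.45] M [-0.112 -0.034 -0.052] w 87.75539301132194
['Unreachable', 'close_job', 'get_image', 'get_obs']
```

play_rows(plan="8.78 0 0 4 0 0 0;8.78 0 0 4 0 0 0;8.78 0 0 4 0 0 0;8.78 0 0 3.2 0 0 0;8.78 0 0 0 0 0 0")

```text
t: 2.48
ee_pos: [476.3, 194.3, 68.7]
orientation: [-1.067, -2.951, 0.005]
ft_force: [0.2, 0.2, -0.0]
width: 87.5
```

```bash
python3 st.py; python3 - <<'E'
from h import *
for n in("top","scene"):
    im=get_image(n);save(im,n+"1.png");c=cloud(im)
    hsv=cv2.cvtColor(im["pixels"],cv2.COLOR_RGB2HSV);x,y,z=c[...,0],c[...,1],c[...,2]
    o=((hsv[...,0]<18)&(hsv[...,1]>130)&(x>370)&(x<600)&(y>80)&(y<310)&(z>20)&(z<65)).astype(np.uint8)
    N,l,s,ce=cv2.connectedComponentsWithStats(o)
    for i in range(1,N):
        if s[i,4]>40:P=c[l==i];print(n,s[i],np.median(P,0).round(0),P.min(0).round(0),P.max(0).round(0))
a=cv2.imread("pics/top1.png")[130:290,120:320];b=cv2.imread("pics/scene1.png")[100:260,160:360]
cv2.imwrite("pics/c1.png",cv2.resize(np.hstack([a,b]),None,fx=2,fy=2))
E
```

```text
t 2.475 q [ 0.3642  0.5058  1.9595 -0.      0.6815 -0.5127] p [476.3 194.3  68.7]
R [[-0.769, 0.639, -0.005], [0.64, 0.769, -0.002], [0.003, -0.004, -1.0]] F [ 0.19  0.15 -0.  ] M [-0.032  0.011  0.   ] w 87.49509853606806
top [221 180  24  22 229] [537. 139.  51.] [515. 119.  27.] [560. 170.  57.]
scene [298 164   7  19 105] [534. 128.  51.] [521. 113.  23.] [552. 150.  57.]
scene [235 167   7  18  78] [411. 236.  54.] [397. 224.  32.] [430. 257.  58.]
```

View pics/c1.png

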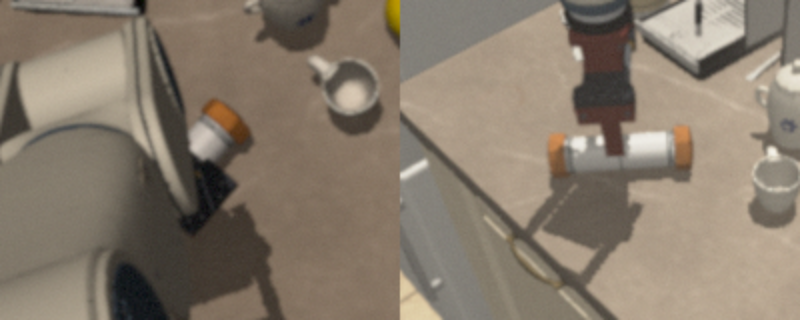

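The two fingers straddle the middle of the tube. I'll descend and close.

play_rows(plan="8.78 -0.1 0 3 0 0 0;8.78 -0.1 0 2.9 0 0 0;8.78 0 0 0 0 0 0;4 0 0 0 0 0 0;4 0 0 0 0 0 0;4 0 0 0 0 0 0;4 0 0 0 0 0 0;4 0 0 0 0 0 0;4 0 0 0 0 0 0")

```text
t: 3.7
ee_pos: [479.9, 193.8, 12.0]
orientation: [1.072, 2.953, 0.001]
ft_force: [-0.6, 0.1, 5.4]
width: 46.3
```

```bash
python3 st.py
```

```text
t 3.7 q [ 3.6070e-01  6.1290e-01  1.9655e+00  1.0000e-04  5.6270e-01 -5.1350e-01] p [479.9 193.8  12. ]
R [[-0.767, 0.642, 0.0], [0.642, 0.767, 0.0], [-0.0, 0.0, -1.0]] F [-0.65  0.14  5.42] M [0.003 0.163 0.051] w 46.26341236512347
```

play_rows(plan="4 0 0 -1 0 0 0;4 0 0 -2 0 0 0;4 0 0 -3 0 0 0;4 0 0 -3 0 0 0;4 0 0 -3 0 0 0;4 0 0 -2 0 0 0;4 0 0 -1.5 0 0 0;4 0 0 0 0 0 0;4 0 0 0 0 0 0;4 0 0 0 0 0 0;4 0 0 0 0 0 0")

```text
t: 5.08
ee_pos: [479.4, 193.5, 166.0]
orientation: [-1.072, -2.952, 0.001]
ft_force: [0.2, 0.9, -2.6]
width: 45.8
```

```bash
python3 st.py; python3 - <<'E'
from h import *
for k in range(5):
    im=get_image("scene");o=get_obs();M=R.from_rotvec(o["orientation"]).as_matrix();print(o["ft_force"].round(2),"moment tool",(M.T@o["moment"]).round(3),o["moment"].round(3))
c=cloud(im);hsv=cv2.cvtColor(im["pixels"],cv2.COLOR_RGB2HSV);x,y,z=c[...,0],c[...,1],c[...,2]
o=((hsv[...,0]<18)&(hsv[...,1]>130)&(x>330)&(x<620)&(y>60)&(y<330)&(z>50)&(z<300)).astype(np.uint8)
N,l,s,ce=cv2.connectedComponentsWithStats(o)
for i in range(1,N):
    if s[i,4]>40:P=c[l==i];print(s[i],np.median(P,0).round(0),P.max(0).round(0))
cv2.imwrite("pics/c2.png",cv2.resize(im["pixels"][50:250,140:380,::-1],None,fx=2,fy=2))
L=[__import__("json").loads(s) for s in open("log.txt")]
# planar fit: a1,a2,a3,h(L combined)
A=[];b=[]
for q,p,_ in L:
    r=np.hypot(p[0],p[1]);t2,t3=q[1],q[1]+q[2]
    t5=t3+q[4]
    A+=[[1,np.sin(t2),np.sin(t3),0,],[0,np.cos(t2),np.cos(t3),1]];b+=[r,p[2]]
s=np.linalg.lstsq(np.array(A),np.array(b),rcond=None);print(s[0],(np.array(A)@s[0]-b).round(1),s[3])
E
```

```text
t 5.075 q [ 0.3606  0.3452  1.9101 -0.      0.8876 -0.5135] p [479.4 193.5 166. ]
R [[-0.767, 0.642, -0.001], [0.642, 0.767, -0.0], [0.001, -0.001, -1.0]] F [ 0.19  0.86 -2.59] M [-0.093 -0.055 -0.008] w 45.78592296745408
[ 0.07 -0.09 -3.84] moment tool [ 0.004 -0.132  0.001] [-0.087 -0.099 -0.001]
[ 0.81  0.23 -3.51] moment tool [ 0.011 -0.187  0.035] [-0.128 -0.136 -0.034]
[ 0.11 -0.16 -2.67] moment tool [ 0.01  -0.161  0.022] [-0.111 -0.117 -0.022]
[ 0.07  0.1  -2.78] moment tool [ 0.067 -0.187  0.047] [-0.171 -0.1   -0.047]
[ 0.43  0.3  -2.54] moment tool [ 0.033 -0.134 -0.013] [-0.112 -0.082  0.014]
[293 115   9  20 134] [531. 126. 203.] [551. 151. 212.]
[222 119   9  20 110] [409. 235. 206.] [431. 259. 209.]
[  9.06733403 457.42566388 456.62138624  24.23239812] [-1.1  0.1  2.1 -0.4 -1.6  0.3  0.7 -0. ] [3.05518637 2.56345764 0.24844853 0.18109253]
```

View pics/c2.png

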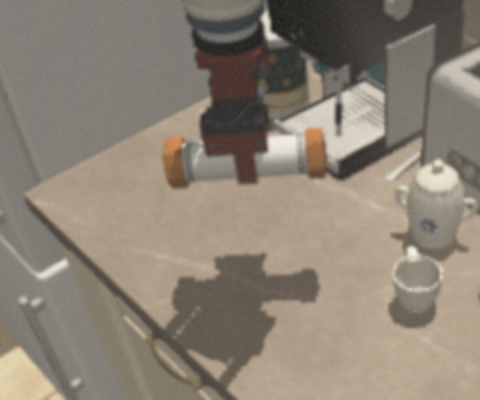

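The case hangs level. The moment about tool y is about −0.16 N·m and the force is about −3 N, so the heavy end is at tool +x, the left/near end at about (411,240). I'll yaw it so that the end faces +y and check the moment again there.

play_rows(plan="4 0 0 0 0 0 4;4 0 0 0 0 0 8;4 0 0 0 0 0 10;4 0 0 0 0 0 10;4 0 0 0 0 0 10;4 0 0 0 0 0 6;4 0 0 0 0 0 2;4 -1.5 -0.5 -1 0 0 0;4 -3 -1.1 -1.5 0 0 0;4 -3 -1.1 -1.5 0 0 0;4 -3 -1.1 -1.5 0 0 0;4 -3 -1.1 -1.5 0 0 0;4 -1.5 -0.7 -1 0 0 0;4 0 0 0 0 0 0;4 0 0 0 0 0 0;4 0 0 0 0 0 0;4 0 0 0 0 0 0")

```text
t: 7.45
ee_pos: [423.9, 44.1, 246.2]
orientation: [-2.218, -2.224, 0.001]
ft_force: [0.3, 0.2, -3.7]
width: 44.9
```

```bash
python3 st.py; python3 - <<'E'
from h import *
m=[]
for k in range(8):
    im=get_image("top" if k%2 else "scene");o=get_obs();M=R.from_rotvec(o["orientation"]).as_matrix();m.append(np.r_[o["ft_force"],M.T@o["moment"]])
m=np.array(m);print(m.mean(0).round(3),m.std(0).round(3))
E
```

```text
t 7.45 q [7.5700e-02 9.1600e-02 2.0232e+00 1.0000e-04 1.0277e+00 7.3100e-02] p [423.9  44.1 246.2]
R [[-0.003, 1.0, -0.001], [1.0, 0.003, 0.0], [0.0, -0.001, -1.0]] F [ 0.26  0.24 -3.73] M [-0.206  0.058  0.03 ] w 44.9226893830755
[-0.198  0.07  -3.052  0.051 -0.195 -0.012] [0.324 0.298 0.281 0.032 0.038 0.032]
```

play_rows(plan="4 0 0 0 0 -4 0;4 0 0 0 0 -7 0;4 0 0 0 0 -7 0;4 0 0 0 0 -7 0;4 0 0 0 0 -5 0;4 0 0 0 0 0 0;4 0 0 0 0 0 0")

```text
t: 8.72
ee_pos: [423.9, 43.6, 246.6]
orientation: [1.926, 1.929, -0.514]
ft_force: [-0.0, 0.2, -3.2]
width: 45.3
```

```bash
python3 st.py; cat > fk.py <<'E'
from h import *
import json
from scipy.optimize import least_squares
def fk(q,s):
    a1,a2,a3,h,Lt,dy=s
    Rz=lambda a:R.from_rotvec([0,0,a]);Ry=lambda a:R.from_rotvec([0,a,0])
    B=Rz(q[0]);U=B*Ry(q[1]);F=U*Ry(q[2]);W=F*Rz(q[3])*Ry(q[4]);T=W*Rz(q[5])
    p=B.apply([a1,dy,h])+U.apply([0,0,a2])+F.apply([0,0,a3]);return p,p+W.apply([0,0,Lt]),T.as_matrix()
def fit():
    D=[json.loads(s) for s in open("log.txt")]
    f=lambda s:np.concatenate([fk(q,s)[1]-p for q,p,_ in D])
    r=least_squares(f,[9,457,457,324,300,12]);return r,D
E
python3 - <<'E'
from fk import *
r,D=fit();print(r.x.round(1),r.fun.reshape(-1,3).round(1))
for q,p,o in D[-1:]: 
    print(fk(q,r.x)[2].round(3),R.from_rotvec(o).as_matrix().round(3))
E
```

```text
t 8.725 q [ 0.4116  0.2156  1.9825 -0.5092  1.2154  0.6567] p [423.9  43.6 246.6]
R [[-0.001, 1.0, 0.001], [0.867, 0.001, -0.498], [-0.498, -0.0, -0.867]] F [-0.03  0.2  -3.25] M [ 0.323  0.049 -0.011] w 45.346645839058766
[ -3.  484.7 455.8 310.9 311.7  12.1] [[-6.4 -2.3  1.9]
 [ 1.1  0.6 -0.9]
 [ 1.7  0.8 -1.7]
 [-2.9 -0.9  1.1]
 [ 5.   0.5 -0.3]
 [ 1.9 -0.  -0. ]]
[[-1.    -0.001  0.001]
 [-0.001  0.867 -0.498]
 [ 0.    -0.498 -0.867]] [[-0.001  1.     0.001]
 [ 0.867  0.001 -0.498]
 [-0.498 -0.    -0.867]]
```

```bash
cat >> fk.py <<'E'
LO=np.array([-3,-.9,.09,-1.31,.11,-2.54]);HI=np.array([3,2.11,2.58,4.45,2.69,2.54])
S0=[9.07,457.4,456.6,336,311.7,12]
def pose(az,tilt,down=True):  # tool z azimuth, tilt from down (deg); heavy +x end down
    a,t=np.radians([az,tilt]);u=np.array([np.cos(a),np.sin(a),0])
    z=np.sin(t)*u-np.cos(t)*np.array([0,0,1]);x=-np.cos(t)*u-np.sin(t)*np.array([0,0,1])
    return np.c_[x,np.cross(z,x),z]
def ik(p,M,q0,s):
    C=R.from_rotvec([0,0,-np.pi/2]).as_matrix()
    f=lambda q:np.r_[(fk(q,s)[1]-p)/100,(R.from_matrix(M.T@(fk(q,s)[2]@C.T))).as_rotvec()*3]
    best=None
    for k in q0:
        r=least_squares(f,np.clip(k,LO+.01,HI-.01),bounds=(LO,HI))
        if best is None or r.cost<best.cost:best=r
    return best
E
python3 - <<'E'
from fk import *
r,D=fit();s=r.x
C=R.from_rotvec([0,0,np.pi/2]).as_matrix();q,p,o=D[-1];M=R.from_rotvec(o).as_matrix();F=fk(q,s)[2]
print((M.T@F@C).round(2),(M.T@F@C.T).round(2))
cur=np.array(q)
q0=[cur]+[np.array([q1,.8,2,q4,1.5,q6]) for q1 in(-.4,.3) for q4 in(-1.2,1.5,3,4.2) for q6 in(-1.5,0,1.5)]
sp=np.array([423,-229.5,16+97])
for az in(-110,-100,-90,-75,-60,-30,0):
  for t in(80,86,90):
    M=pose(az,t);b=ik(sp+19*M[:,2],M,q0,s);w=fk(b.x,s)[0]
    b1=ik(sp+19*M[:,2],M,q0[:1],s)
    print(az,t,round(b.cost,4),b.x.round(2),w.round(0),"| from cur",round(b1.cost,4),b1.x.round(2))
E
```

```text
[[ 1.  0. -0.]
 [-0.  1.  0.]
 [ 0.  0.  1.]] [[-1.  0. -0.]
 [-0. -1.  0.]
 [-0. -0.  1.]]
-110 80 0.0 [ 0.06  0.93  1.9  -1.13  1.52  1.29] [522.  41. 164.] | from cur 0.0 [ 0.06  0.93  1.9  -1.13  1.52  1.29]
-110 86 0.0 [ 0.06  1.    1.88 -1.16  1.61  1.33] [523.  45. 133.] | from cur 0.0 [ 0.06  1.    1.88 -1.16  1.61  1.33]
-110 90 0.0 [ 0.06  1.04  1.86 -1.17  1.67  1.35] [523.  46. 113.] | from cur 0.0 [ 0.06  1.04  1.86 -1.17  1.67  1.35]
-100 80 0.0 [ 0.09  0.91  2.02 -1.28  1.46  1.36] [473.  54. 164.] | from cur 0.0 [ 0.09  0.91  2.02 -1.28  1.46  1.36]
-100 86 0.0 [ 0.1   0.98  1.99 -1.29  1.55  1.4 ] [474.  58. 133.] | from cur 0.0 [ 0.1   0.98  1.99 -1.29  1.55  1.4 ]
-100 90 0.0 [ 0.1   1.02  1.97 -1.3   1.61  1.43] [474.  59. 113.] | from cur 0.0 [ 0.1   1.02  1.97 -1.3   1.61  1.43]
-90 80 0.0546 [ 0.14  0.89  2.07 -1.31  1.43  1.37] [450.  76. 170.] | from cur 0.0546 [ 0.14  0.89  2.07 -1.31  1.43  1.37]
-90 86 0.0671 [ 0.16  0.96  2.04 -1.31  1.52  1.43] [451.  83. 138.] | from cur 0.0671 [ 0.16  0.96  2.04 -1.31  1.52  1.43]
-90 90 0.0746 [ 0.16  1.01  2.02 -1.31
[... 827 characters left out ...]
16  1.91  1.58] [182. -89. 148.] | from cur 2.7449 [-0.44 -0.04  2.43 -1.31  0.11 -0.18]
-30 86 0.0 [-0.52  1.13  2.58  3.15  2.07  1.57] [170. -84. 133.] | from cur 3.3793 [-0.44 -0.1   2.45 -1.31  0.11 -0.18]
-30 90 0.0 [-0.52  1.2   2.55  3.15  2.18  1.57] [170. -83. 113.] | from cur 3.8349 [-0.44 -0.15  2.47 -1.31  0.11 -0.18]
0 80 0.0 [-1.09  0.92  2.48  2.08  1.52  1.34] [ 135. -229.  164.] | from cur 3.6147 [-0.31 -0.07  2.45 -1.31  0.11 -0.39]
0 86 0.0 [-1.1   1.02  2.45  2.04  1.65  1.28] [ 131. -230.  133.] | from cur 4.2725 [-0.3  -0.14  2.48 -1.31  0.11 -0.36]
0 90 0.0 [-1.1   1.08  2.42  2.02  1.73  1.25] [ 130. -230.  113.] | from cur 4.737 [-0.29 -0.2   2.51 -1.31  0.11 -0.34]
```

```bash
python3 - <<'E'
from fk import *
for n,(u,v) in(("top",(294,174)),("scene",(348,195))):
    d=np.load(f"pics/{n}0.npz");c=d["c"][v-22:v+22,u-24:u+24].reshape(-1,3);c=c[(c[:,2]>15)&(c[:,2]<70)]
    print(n,c.min(0).round(0),c.max(0).round(0),np.median(c,0).round(0))
r,D=fit();s=r.x;cur=np.array(D[-1][0])
sp=np.array([420,-229.7,16+97])
for az in(-96,-98,-100):
  q=cur
  # path: tilt at current TCP with azimuth, then along to spot
  for t in (30,45,60,75,87):
    a=-90+(az+90)*(t-30)/57
    M=pose(a,t);b=ik(np.array([424,44,247]),M,[q],s);q=b.x;print(az,t,round(b.cost,4),q.round(2),fk(q,s)[0].round(0))
  for y in(-50,-140,-230):
   for z in (160,113):
    M=pose(az,87);b=ik(np.array([420,y,z])+19*M[:,2],M,[q],s);print(az,y,z,round(b.cost,4),b.x.round(2),fk(b.x,s)[0].round(0))
E
```

```text
top [545. -23.  15.] [614.  55.  61.] [594.  15.  44.]
scene [546. -27.  15.] [610.  52.  59.] [584.  10.  41.]
-96 30 0.0 [ 0.41  0.21  1.99 -0.51  1.22  0.66] [424. 200. 517.]
-96 45 0.0 [ 0.53  0.35  1.94 -0.66  1.39  0.86] [430. 264. 467.]
-96 60 0.0 [ 0.6   0.5   1.89 -0.76  1.56  1.  ] [439. 314. 403.]
-96 75 0.0 [ 0.63  0.66  1.84 -0.83  1.74  1.1 ] [449. 344. 328.]
-96 87 0.0 [ 0.64  0.79  1.81 -0.88  1.88  1.16] [457. 354. 263.]
-96 -50 160 0.0 [ 0.47  0.9   1.94 -1.01  1.68  1.32] [451. 241. 175.]
-96 -50 113 0.0 [ 0.47  1.    1.91 -1.    1.64  1.37] [451. 241. 128.]
-96 -140 160 0.0 [ 0.3   0.88  2.03 -1.17  1.61  1.36] [451. 151. 175.]
-96 -140 113 0.0 [ 0.3   0.99  1.99 -1.17  1.58  1.42] [451. 151. 128.]
-96 -230 160 0.0073 [ 0.12  0.87  2.06 -1.31  1.57  1.36] [459.  67. 177.]
-96 -230 113 0.0076 [ 0.12  0.98  2.02 -1.31  1.55  1.43] [460.  67. 130.]
-98 30 0.0 [ 0.41  0.21  1.99 -0.51  1.22  0.66] [424. 200. 517.]
-98 45 0.0 [ 0.53  0.35  1.94 -0.65  1.39  0.86] [432. 264. 467.]
-98 60 0.0 [ 0.59  0.5   1.88 -0.75  1.57  1.  ] [444. 313. 403.]
-98 75 0.0 [ 0.62  0.67 
[... 614 characters left out ...]
0 45 0.0 [ 0.52  0.35  1.93 -0.65  1.39  0.87] [434. 264. 467.]
-100 60 0.0 [ 0.59  0.51  1.87 -0.74  1.58  1.01] [449. 313. 403.]
-100 75 0.0 [ 0.61  0.68  1.81 -0.8   1.77  1.1 ] [465. 342. 328.]
-100 87 0.0 [ 0.61  0.8   1.77 -0.85  1.92  1.15] [478. 351. 263.]
-100 -50 160 0.0 [ 0.44  0.91  1.9  -0.96  1.71  1.3 ] [471. 238. 175.]
-100 -50 113 0.0 [ 0.44  1.01  1.87 -0.96  1.67  1.35] [471. 238. 128.]
-100 -140 160 0.0 [ 0.28  0.89  1.99 -1.12  1.63  1.33] [471. 148. 175.]
-100 -140 113 0.0 [ 0.28  0.99  1.95 -1.11  1.61  1.39] [471. 148. 128.]
-100 -230 160 0.0 [ 0.1   0.88  2.03 -1.29  1.58  1.35] [471.  58. 175.]
-100 -230 113 0.0 [ 0.1   0.99  1.99 -1.29  1.56  1.42] [471.  58. 128.]
```

play_rows(plan="4 0 0 0 0 -4 0;4 0 0 0 0 -7.5 0;4 0 0 0 0 -7.5 0;4 0 0 0 0 -7.5 0;4 0 0 0 0 -7.5 0;4 0 0 0 0 -7.5 0;4 0 0 0 0 -7.5 0;4 0 0 0 0 -5 0;4 0 0 0 0 -3 0;4 0 0 0 4 0 0;4 0 0 0 4 0 0;4 0 0 0 3 0 0;4 0 0 0 0 0 0;4 0 0 0 0 0 0")

```text
t: 10.48
ee_pos: [423.8, 43.4, 246.8]
orientation: [1.386, 1.156, -1.327]
ft_force: [-0.7, -0.4, -3.6]
width: 45.4
```

```bash
python3 st.py; python3 - <<'E'
from h import *
im=get_image("scene");save(im,"s3.png")
cv2.imwrite("pics/c3.png",cv2.resize(im["pixels"][50:350,200:500,::-1],None,fx=2,fy=2))
o=get_obs();M=R.from_rotvec(o["orientation"]).as_matrix();z=M[:,2];print("az",np.degrees(np.arctan2(z[1],z[0])),"tilt",np.degrees(np.arccos(-z[2])))
tgt=np.array([420,-229.7,160]);g=o["ee_pos"]-19*z
print("grasp",g,"to spot in tool cm",(M.T@(tgt-g)/10).round(2))
E
```

```text
t 10.475 q [ 0.6034  0.781   1.7876 -0.8405  1.9207  1.1445] p [423.8  43.4 246.8]
R [[0.0, 0.982, -0.189], [0.053, -0.189, -0.981], [-0.999, -0.01, -0.052]] F [-0.73 -0.45 -3.57] M [ 0.958 -0.102 -0.02 ] w 45.36316543330264
az -100.91736569295274 tilt 87.05431476062773
grasp [427.28273839  62.07043813 247.7979041 ] to spot in tool cm [ 7.24  4.89 29.2 ]
```

View pics/c3.png

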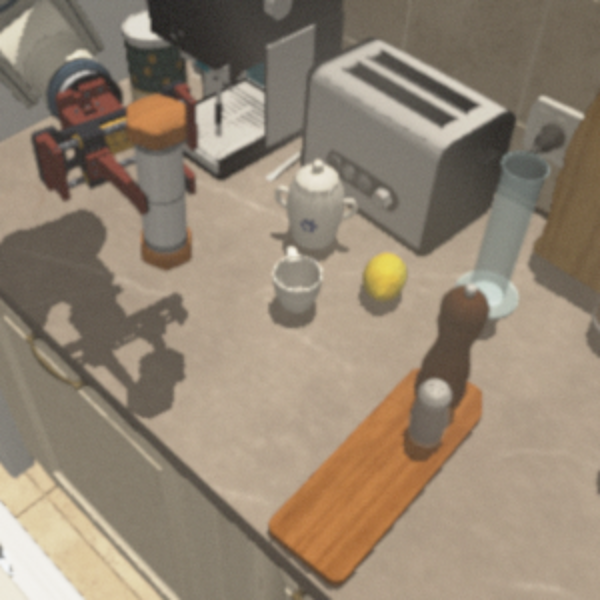

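play_rows(plan="4 0.4 0.3 1.5 0 0 0;4 0.9 0.6 3.2 0 0 0;4 1 0.7 4 0 0 0;4 1 0.7 4 0 0 0;4 1 0.7 4 0 0 0;4 1 0.7 4 0 0 0;4 1 0.7 4 0 0 0;4 0.5 0.3 2.5 0 0 0;4 0.4 0.2 2 0 0 0;4 0 0 0 0 0 0;4 0 0 0 0 0 0;4 0 0 0 0 0 0")

```text
t: 12.02
ee_pos: [417.1, -247.7, 159.4]
orientation: [1.385, 1.156, -1.326]
ft_force: [0.3, -0.3, -2.6]
width: 45.2
```

```bash
python3 st.py; cat > look.py <<'E'
from h import *
import sys
tag=sys.argv[1];o=get_obs();M=R.from_rotvec(o["orientation"]).as_matrix();z=M[:,2];g=o["ee_pos"]-19*z
print("az",np.degrees(np.arctan2(z[1],z[0])).round(1),"tilt",np.degrees(np.arccos(-z[2])).round(1),"grasp",g.round(1),"to spot tool cm",(M.T@(np.array([421,-229.7,113])-g)/10).round(2))
vs=[]
for n in("scene","top"):
    im=get_image(n);save(im,n+tag+".png");c=cloud(im);hsv=cv2.cvtColor(im["pixels"],cv2.COLOR_RGB2HSV);x,y,zz=c[...,0],c[...,1],c[...,2]
    m=((hsv[...,0]<20)&(hsv[...,1]>120)&(x>370)&(x<470)&(y>-290)&(y<-180)&(zz>20)&(zz<320)).astype(np.uint8)
    N,l,s,ce=cv2.connectedComponentsWithStats(m)
    for i in range(1,N):
        if s[i,4]>40:P=c[l==i];print(n,s[i],np.median(P,0).round(0),P.min(0).round(0),P.max(0).round(0))
    m=(x>490)&(x<560)&(y<-200)&(y>-270)&(zz>85)&(zz<120);P=c[m];print("salt",P.mean(0).round(0),len(P))
    m=(x>560)&(x<640)&(y<-150)&(y>-270)&(zz>150)&(zz<200);P=c[m];print("pepper",P.mean(0).round(0),len(P))
    vs.append(im["pixels"][...,::-1])
a=cv2.resize(vs[0][120:370,280:480],None,fx=2,fy=2);b=cv2.resize(vs[1][110:310,330:490],None,fx=2.5,fy=2.5);cv2.imwrite(f"pics/c{tag}.png",np.hstack([a,b]))
E
python3 look.py 4
```

```text
t 12.025 q [ 0.0924  0.8944  2.0084 -1.2847  1.5864  1.332 ] p [ 417.1 -247.7  159.4]
R [[0.0, 0.982, -0.188], [0.052, -0.188, -0.981], [-0.999, -0.01, -0.052]] F [ 0.29 -0.28 -2.58] M [ 0.93  -0.154 -0.005] w 45.2342688015302
az -100.9 tilt 87.0 grasp [ 420.7 -229.1  160.4] to spot tool cm [4.73 0.09 0.3 ]
scene [378 214  35  35 869] [ 414. -242.  251.] [ 391. -267.  232.] [ 446. -211.  256.]
scene [356 241  16  16  85] [ 397. -197.  174.] [ 392. -217.  167.] [ 403. -180.  177.]
scene [367 270  30  26 230] [ 400. -243.   84.] [ 391. -259.   67.] [ 439. -203.   92.]
salt [ 519. -240.   99.] 226
pepper [ 581. -217.  167.] 419
top [ 391  214   55   37 1018] [ 424. -227.  250.] [ 391. -262.  148.] [ 468. -180.  257.]
top [390 231  33  29 298] [ 395. -206.  167.] [ 386. -239.   68.] [ 447. -180.  176.]
salt [ 522. -231.   99.] 217
pepper [ 585. -206.  167.] 486
```

View pics/c4.png

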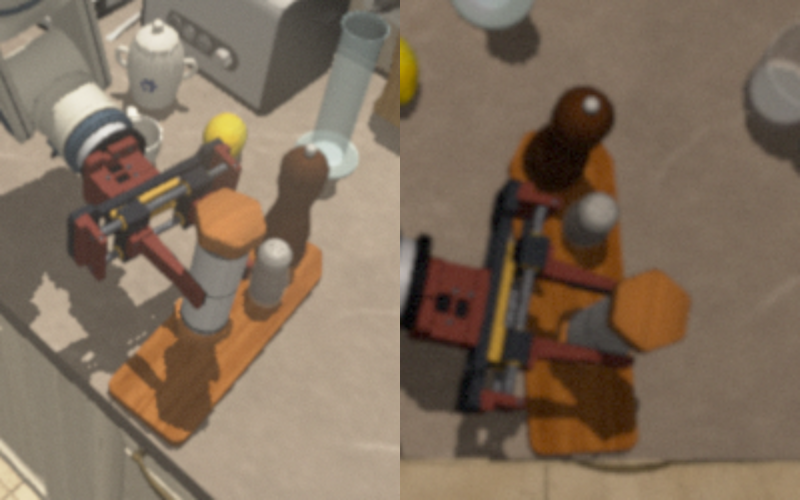

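The case is upright above the free part of the board. The right end of the gripper rail passes near the salt, so I'll check that clearance before lowering.

```bash
python3 - <<'E'
from h import *
for n in("top","scene"):
    im=get_image(n);c=cloud(im).reshape(-1,3)
    m=(c[:,2]>112)&(c[:,2]<260)&(c[:,0]<575)&(c[:,0]>440)&(c[:,1]>-300)&(c[:,1]<-100)&(np.hypot(c[:,0]-583,c[:,1]+211)>36)
    P=c[m];d=np.hypot(P[:,0]-521,P[:,1]+235);i=np.argsort(d)[:200:40];print(n,len(P),P[i].round(0).tolist(),d[i].round(0))
    d=np.hypot(P[:,0]-583,P[:,1]+211);i=np.argsort(d)[:100:25];print(" pep",P[i].round(0).tolist(),d[i].round(0))
    print(" zmin of rail",np.percentile(P[P[:,0]>490][:,2],[1,5,50,99]).round(0) if (P[:,0]>490).any() else None)
E
```

```text
top 1411 [[511.0, -181.0, 193.0], [510.0, -171.0, 196.0], [452.0, -222.0, 171.0], [502.0, -166.0, 141.0], [476.0, -177.0, 175.0]] [55. 65. 70. 72. 73.]
 pep [[511.0, -181.0, 193.0], [512.0, -167.0, 196.0], [524.0, -150.0, 195.0], [506.0, -171.0, 191.0]] [78. 83. 85. 87.]
 zmin of rail [135. 140. 189. 199.]
scene 1280 [[510.0, -187.0, 195.0], [510.0, -181.0, 196.0], [505.0, -176.0, 176.0], [509.0, -170.0, 197.0], [511.0, -166.0, 197.0]] [49. 55. 61. 66. 70.]
 pep [[513.0, -186.0, 188.0], [520.0, -164.0, 197.0], [505.0, -186.0, 195.0], [505.0, -183.0, 196.0]] [75. 79. 82. 83.]
 zmin of rail [147. 157. 190. 199.]
```

play_rows(plan="4 0.5 0 0 0 -1 0;4 1 0 0.1 0 -1 0;4 1 0.1 0.1 0 0 0;4 1 0 0.1 0 0 0;4 0.5 0 0 0 0 0;4 0.2 0 0 0 0 0;4 0 0 0 0 0 0;4 0 0 0 0 0 0")

```text
t: 13.22
ee_pos: [417.0, -250.3, 117.5]
orientation: [1.358, 1.132, -1.346]
ft_force: [0.2, -0.1, -3.1]
width: 45.7
```

```bash
python3 st.py
```

```text
t 13.225 q [ 0.0877  1.0063  1.9712 -1.2938  1.5993  1.4034] p [ 417.  -250.3  117.5]
R [[-0.006, 0.982, -0.189], [0.018, -0.189, -0.982], [-1.0, -0.01, -0.017]] F [ 0.17 -0.05 -3.09] M [ 0.905 -0.119 -0.005] w 45.65326448113966
```

play_rows(plan="4 0.15 0 0 0 0 0;4 0 0 0 0 0 0;4 0 0 0 0 0 0")

```text
t: 13.6
ee_pos: [417.0, -250.3, 115.8]
orientation: [1.357, 1.132, -1.346]
ft_force: [-0.4, 0.3, -3.3]
width: 45.6
```

```bash
python3 st.py
```

```text
t 13.6 q [ 0.0877  1.0099  1.9699 -1.2936  1.5987  1.4053] p [ 417.  -250.3  115.8]
R [[-0.007, 0.982, -0.189], [0.018, -0.189, -0.982], [-1.0, -0.01, -0.016]] F [-0.37  0.3  -3.27] M [ 0.937 -0.123 -0.055] w 45.56291364025142
```

play_rows(plan="4 0.2 0 0 0 0 0;4 0 0 0 0 0 0;4 0 0 0 0 0 0")

```text
t: 13.98
ee_pos: [416.9, -250.2, 113.7]
orientation: [1.357, 1.132, -1.346]
ft_force: [-0.0, 1.2, -3.1]
width: 45.0
```

play_rows(plan="4 0.15 0 0 0 0 0;4 0 0 0 0 0 0;4 0 0 0 0 0 0")

```text
t: 14.35
ee_pos: [416.9, -250.2, 112.2]
orientation: [1.357, 1.132, -1.346]
ft_force: [-0.1, -0.1, -3.4]
width: 45.5
```

play_rows(plan="4 0.1 0 0 0 0 0;4 0 0 0 0 0 0;4 0 0 0 0 0 0")

```text
t: 14.72
ee_pos: [416.9, -250.2, 111.2]
orientation: [1.357, 1.132, -1.346]
ft_force: [-0.2, -0.2, -3.1]
width: 45.3
```

play_rows(plan="4 0.1 0 0 0 0 0;4 0 0 0 0 0 0;4 0 0 0 0 0 0")

```text
t: 15.1
ee_pos: [416.9, -250.2, 110.8]
orientation: [1.357, 1.131, -1.347]
ft_force: [-0.5, -0.3, 2.5]
width: 45.2
```

Contact: the force went from −3 to +2.5 N. I'll open gently.

play_rows(plan="4.8 0 0 0 0 0 0;5.0 0 0 0 0 0 0;5.2 0 0 0 0 0 0;5.6 0 0 0 0 0 0;6 0 0 0 0 0 0;6.4 0 0 0 0 0 0;6.4 0 0 0 0 0 0;6.4 0 0 0 0 0 0")

```text
t: 16.1
ee_pos: [416.9, -250.2, 110.3]
orientation: [1.357, 1.132, -1.346]
ft_force: [0.3, 0.5, -0.4]
width: 64.0
```

```bash
python3 st.py; python3 look.py 5
```

```text
t 16.1 q [ 0.0879  1.0215  1.9655 -1.2933  1.5968  1.4121] p [ 416.9 -250.2  110.3]
R [[-0.007, 0.982, -0.189], [0.018, -0.189, -0.982], [-1.0, -0.01, -0.016]] F [ 0.33  0.46 -0.39] M [ 0.447 -0.025 -0.01 ] w 63.97320581683436
az -100.9 tilt 89.1 grasp [ 420.5 -231.5  110.6] to spot tool cm [-0.24  0.01 -0.19]
scene [369 234  37  34 857] [ 405. -238.  201.] [ 380. -263.  119.] [ 461. -206.  206.]
scene [351 260  14  15  74] [ 388. -195.  123.] [ 382. -211.  114.] [ 395. -180.  125.]
scene [361 276  34  34 225] [ 399. -249.   35.] [ 380. -265.   20.] [ 441. -207.  116.]
salt [ 519. -240.   99.] 223
pepper [ 580. -217.  167.] 420
top [ 386  217   50   48 1261] [ 411. -222.  198.] [ 377. -257.   20.] [ 470. -180.  206.]
salt [ 521. -231.   99.] 218
pepper [ 585. -207.  167.] 478
```

View pics/c5.png

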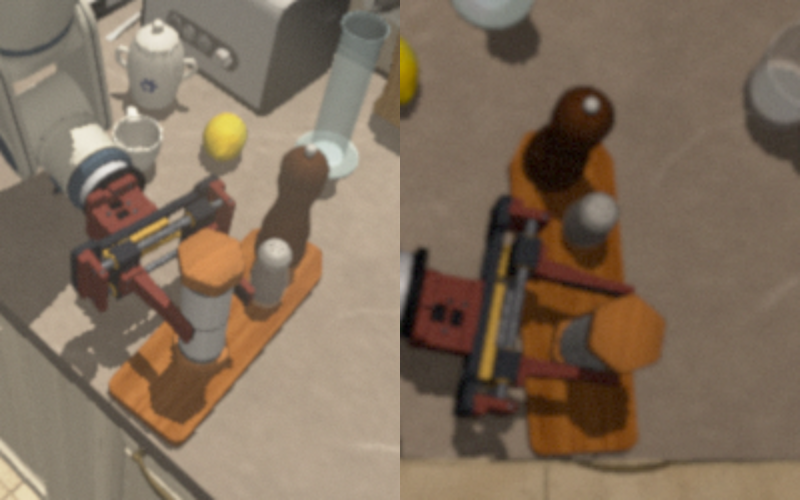

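play_rows(plan="6.4 0 0 0 0 0 0;6.4 0 0 0 0 0 0;6.4 0 0 0 0 0 0;6.4 0 0 0 0 0 0;6.4 0 0 0 0 0 0;6.4 0 0 0 0 0 0;6.4 0 0 0 0 0 0;6.4 0 0 0 0 0 0")

```text
t: 17.2
ee_pos: [416.9, -250.2, 110.2]
orientation: [1.357, 1.132, -1.346]
ft_force: [-0.0, -0.1, -0.8]
width: 64.3
```

```bash
cat > caps.py <<'E'
from h import *
for n in("top","scene","top","scene"):
    im=get_image(n);c=cloud(im);x,y,z=c[...,0],c[...,1],c[...,2];h=cv2.cvtColor(im["pixels"],cv2.COLOR_RGB2HSV)
    m=(x>350)&(x<470)&(y>-300)&(y<-180)&(z>192)&(z<225)&(h[...,0]<20)&(h[...,1]>120)
    P=c[m];r=cv2.minAreaRect(P[:,:2].astype(np.float32));A=np.c_[P[:,:2]-P[:,:2].mean(0),np.ones(len(P))];k=np.linalg.lstsq(A,P[:,2],rcond=None)[0]
    w=(x>350)&(x<470)&(y>-300)&(y<-180)&(z>45)&(z<170)&(h[...,1]<70)&(h[...,2]>70);Q=c[w]
    lo=Q[Q[:,2]<90];hi=Q[Q[:,2]>130]
    print(n,"top cap",np.array(r[0]).round(1),np.array(r[1]).round(0),"z",P[:,2].max().round(0),"slope deg",np.degrees(k[:2]).round(1),"tube lo",lo.mean(0).round(0) if len(lo) else 0,"hi",hi.mean(0).round(0) if len(hi) else 0)
o=get_obs();print(o["t"],o["ft_force"].round(1),o["moment"].round(2))
E
python3 caps.py
```

```text
top top cap [ 408.2 -229.3] [54. 59.] z 206.0 slope deg [ 2.8 -1.2] tube lo [ 425. -210.   73.] hi [ 421. -209.  139.]
scene top cap [ 409.3 -233.7] [53. 59.] z 206.0 slope deg [5.4 2. ] tube lo [ 403. -248.   66.] hi [ 397. -245.  149.]
top top cap [ 408.2 -229. ] [54. 59.] z 206.0 slope deg [ 3.5 -1.7] tube lo [ 427. -211.   76.] hi [ 421. -209.  140.]
scene top cap [ 409. -234.] [54. 58.] z 206.0 slope deg [5.2 2. ] tube lo [ 403. -248.   66.] hi [ 397. -244.  150.]
17.4 [-0.4 -0.6 -0.3] [ 0.4  -0.01 -0.01]
```

play_rows(plan="6.7 0 0 0 0 0 0;7 0 0 0 0 0 0;7.3 0 0 0 0 0 0;7.6 0 0 0 0 0 0;7.6 0 0 0 0 0 0;7.6 0 0 0 0 0 0")

```text
t: 18.15
ee_pos: [416.9, -250.2, 110.2]
orientation: [1.357, 1.132, -1.346]
ft_force: [-1.2, -0.3, -0.4]
width: 75.9
```

```bash
python3 caps.py
```

```text
top top cap [ 408.5 -229.6] [54. 58.] z 206.0 slope deg [ 3.  -1.3] tube lo [ 425. -210.   75.] hi [ 420. -210.  138.]
scene top cap [ 409.2 -235.1] [54. 58.] z 205.0 slope deg [5.5 1.9] tube lo [ 403. -249.   67.] hi [ 397. -245.  149.]
top top cap [ 408.2 -229.6] [53. 59.] z 208.0 slope deg [ 3.3 -1.6] tube lo [ 425. -210.   74.] hi [ 422. -210.  138.]
scene top cap [ 409.9 -234.5] [54. 57.] z 206.0 slope deg [5.3 2. ] tube lo [ 403. -249.   66.] hi [ 397. -244.  150.]
18.35 [ 0.1 -0.2 -0. ] [ 0.45 -0.01 -0.01]
```

Opening wider left the case unchanged, so it stands on its own with a slight lean of about 4°. I'll centre the fingers and withdraw along the tool axis.

play_rows(plan="7.6 0 -0.3 0 0 0 0;7.6 0 -0.3 0 0 0 0;7.6 0 0 0 0 0 0;7.6 0 0 -0.5 0 0 0;7.6 0 0 -1 0 0 0;7.6 0 0 -1 0 0 0;7.6 0 0 -1.5 0 0 0;7.6 0 0 -2 0 0 0;7.6 0 0 -2 0 0 0;7.6 0 0 -2 0 0 0;7.6 0 0 -1 0 0 0;7.6 0 0 0 0 0 0;7.6 0 0 0 0 0 0;7.6 0 0 0 0 0 0;7.6 0 0 0 0 0 0;7.6 0 0 0 0 0 0;7.6 0 0 0 0 0 0;7.6 0 0 0 0 0 0;7.6 0 0 0 0 0 0")

```text
t: 20.72
ee_pos: [431.8, -141.0, 112.1]
orientation: [1.357, 1.132, -1.346]
ft_force: [1.3, 0.1, -0.6]
width: 76.1
```

```bash
python3 caps.py; python3 look.py 6
python3 - <<'E'
from h import *
for n,(u,v) in(("top",(294,174)),("scene",(348,195))):
    d=get_image(n);c=cloud(d)[v-22:v+22,u-24:u+24].reshape(-1,3);c=c[(c[:,2]>15)&(c[:,2]<70)]
    print("cup",n,c.min(0).round(0),c.max(0).round(0),np.median(c,0).round(0))
E
```

```text
top top cap [ 408.3 -230.6] [59. 54.] z 207.0 slope deg [ 3.3 -1.2] tube lo [ 415. -211.   74.] hi [ 412. -210.  140.]
scene top cap [ 408.5 -236.5] [52. 57.] z 206.0 slope deg [5.4 2.6] tube lo [ 401. -245.   68.] hi [ 397. -245.  149.]
top top cap [ 408.4 -230.6] [54. 59.] z 206.0 slope deg [ 3.3 -1.3] tube lo [ 415. -211.   74.] hi [ 412. -211.  142.]
scene top cap [ 408.1 -236.6] [52. 58.] z 206.0 slope deg [5.9 2.5] tube lo [ 401. -245.   68.] hi [ 397. -245.  149.]
20.925 [0.1 0.4 0.9] [ 0.4  -0.04  0.07]
az -100.9 tilt 89.1 grasp [ 435.4 -122.3  112.4] to spot tool cm [-0.24  0.61 10.81]
scene [370 236  33  32 809] [ 404. -239.  201.] [ 380. -264.  183.] [ 436. -209.  206.]
scene [366 285  29  25 198] [ 402. -252.   35.] [ 389. -264.   20.] [ 440. -207.   42.]
salt [ 519. -240.   99.] 227
pepper [ 581. -217.  167.] 419
top [389 228  48  34 898] [ 408. -226.  200.] [ 379. -258.   21.] [ 445. -201.  206.]
salt [ 521. -231.   99.] 220
pepper [ 585. -206.  167.] 484
cup top [545. -23.  15.] [615.  55.  59.] [594.  15.  43.]
cup scene [547. -17.  36.] [610.  48.  57.] [587.  32.  53.]
```

View pics/c6.png

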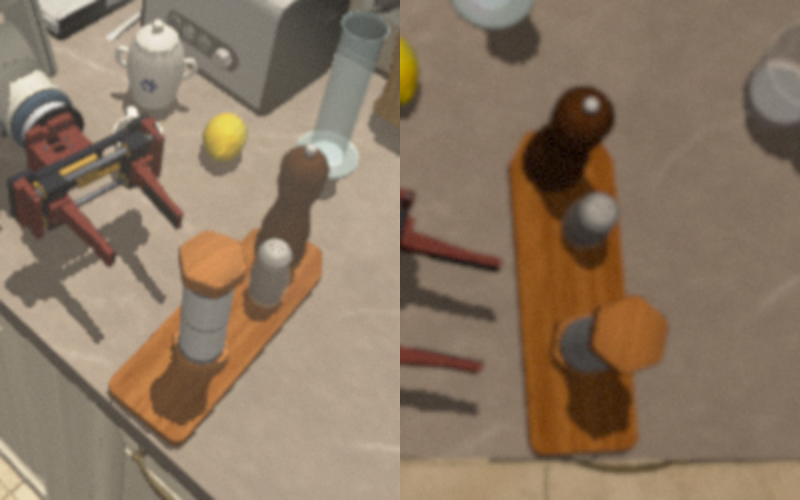

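The case stands on the free part of the board, and the gripper is clear of it. Salt, pepper and cup are unchanged from the start. Handing in.

```bash
python3 -c "
from workcell import *
print(close_job())"
```

```text
the job is handed in; nothing more can be done
None
```

The hydrometer case is standing on its own, heavy end down, on the free end of the board, and the job is handed in at about 21 s of the 72 s allowed.

- **Finding the heavy end:** I gripped the case by its middle and lifted it level, about 15 cm up. The wrist read roughly −3 N and a moment of −0.16 to −0.195 N·m about the jaw axis, at two different headings. The upper reading is slightly above the stated 0.18. Both put the heavy end at the end nearer the cart.
- **Placing it:** I tilted that end down and lowered the case until it touched the board. I then opened slowly and drew the fingers back about 11 cm.
- **Last checks:**
  - The case had not moved when I opened the fingers wider, nor after I withdrew them.
  - The top of its upper cap is at about (408, −233, 206) mm. I aimed for (421, −230), so the top is about 13 mm off towards the free end.
  - Salt, pepper and cup match their starting positions within measuring noise. The second camera's view of the cup was partly blocked, so its reading differs slightly.
- **Not perfect:** The case has leaned about 3–5° towards the board's free end since I let go. That is well within the 15° from which it rights itself, and it was not changing. I did not find out why it leans.

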